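Slide a part carrier under the low curing bridge

TASK

Push the flat carrier plate, with the moulded part lying in its nest, along the board and in under the low curing bridge through the bridge's flared mouth, until the plate rests squarely against the end stop. Only push it: keep the plate flat on the board and never lift or tip it, do not touch the part in the nest, which must still lie in place at the end, and leave the things standing around where they are. Then withdraw.

Things in the scene. Friction and masses are not known exactly. Their poses are not given: they have to be found in the camera images.
- work_board: Fixed plywood board, 230 mm (x) by 500 mm (y), on feet, square to the trolley; its top is 20 mm above the trolley top (z = 0.020). Bridge and carrier stand on it; the black power lead passes below it. Origin on the trolley top under the middle of the board.
- curing_bridge: Fixed low grey lamp bridge, 102 mm wide (its x), turned up to 6 degrees. Origin on the board under the middle of the lamp head; +y is the direction of travel (mouth to stop, roughly world +y), z up. The lamp head covers y -30 to +30 mm, underside 22 mm and top 48 mm above the board. The way through is 74 mm wide (x -37 to +37), between posts 14 mm wide and, behind them, 12 mm high rails.
- bridge_mouth (a point): Middle of the bridge's open mouth, on the board, at y = -50 mm in the bridge's frame. Two flared aluminium cheeks, 12 mm high, widen the way to about 88 mm here.
- bridge_stop (a point): Middle of the face of the bridge's end stop (aluminium bar, 14 mm high), at y = +72.5 mm in the bridge's frame, 7 mm above the board.
- carrier: Loose flat aluminium carrier plate, 64 mm wide (x), 145 mm long (y), 10 mm thick, about 0.35 kg, lying before the bridge's mouth, off line and turned. Origin at the centre of its underside, z up; its +y end goes in first. On top is a nest of low black strips, reaching 15 mm above the board. Against the end stop its origin coincides with the bridge's origin.
- printed_part: Cream lens-shaped moulded part, 45 x 130 x 8 mm, 30 g, lying loose in the nest, long axis along the carrier's y. Origin at the centre of its underside, 10 mm above the carrier's origin; its top is 18 mm above the board, 4 mm below the lamp head when it passes. Its ends lie 7 mm inside the ends of the plate.
- tally_counter: Bystander: round pale tally counter, 52 x 46 x 21 mm, on the trolley behind the bridge. Origin at the centre of its underside.
- spacer_block: Bystander: small pale machined block, 25 x 40 x 18 mm, on the trolley at the left of the board. Origin at the centre of its underside.
- ink_tin: Bystander: white ink tin with a blue band, 66 mm across, 72 mm high, at the right towards the back. Origin at the centre of its underside.
- ink_cup: Bystander: cream mixing cup, 63 mm across, 62 mm high, at the back left. Origin at the centre of its underside.

How it is judged:
By the outcome, as a careful person would: the job done as asked, in the order asked, and still so for the second after the job is handed in, with the robot touching nothing.
It also fails if it takes over 64 s, if anything falls off the work surface, if the arm or the gripper's body presses on something with over 40 N, if the wrist force passes 120 N, or if a joint passes its speed limit or range.

ROBOT

A 6-joint arm with a two-finger parallel gripper is mounted at the origin on a cart in front of the work surface, level with it; the furniture and walls round the work are solid. World frame = base frame: x ahead of the robot, y to its left, z up, the work surface at z = 0. Lengths are in m, angles in degrees, forces in N, time in s.
With the tool pointing down it reaches from about 0.4 to 0.825 m from the base axis. Payload 7 kg.
Tool frame: the origin (TCP) lies midway between the tips of the shut fingers; the grasp point (between the pads) lies r.grip_depth behind it (r.grip_depth is the distance from the TCP to the grasp point, in m); z points along the fingers, y is the direction in which the jaws open and shut (so a half turn about z gives the same grasp; the last joint's range is limited). The gripper opens to 88 mm and grips with 3 to 60 N. Pads are 19 mm wide; open, the fingers measure 130 mm over their backs; the gripper's body (78 mm by 193 mm) begins 47 mm behind the grasp point.
Start: joints at [81.767, 20.546, 0.682, 0, -70.136, -16.507], TCP at [0.282, 0.613, 0.227] pointing down, gripper open.
Joint ranges: [-176.03, 176.03], [-82.01, 121.73], [-58.28, 71.71], [-173.87, 95.51], [-174.79, -0.11], [-173.66, 173.66]. Speed limits (degrees/s): [136.94, 136.94, 172.46, 180, 180, 180].

INTERFACE

Orientations are given as [roll, pitch, yaw] about the fixed x, y, z axes, in that order (R = Rz(yaw) Ry(pitch) Rx(roll)).
In Python, from plant import r, imaging, close_job gives the robot as it stands.
- The arm moves only by the tool step_arm, never from a script. Its argument "commands" is a list of rows, each a list of 2 entries, a list of its own where there are three numbers: the shift along the tool's x, y, z in mm, then the turn about the tool's z in degrees. In form: [[[x, y, z], twist], ...]. A call has 1 to 20 rows; each row shifts and turns the commanded pose from where the row before left it, along the tool's axes as they then stand; what a row does not reach is not made up. A row lasts 1/8 s, in which the tool goes at most 62.5 mm and 10.7 degrees, less where a joint would pass 70% of its speed; a pose out of reach is approached as far as the arm can. A call with a gripper value outside its range is refused whole. "gripper" is the closure, from 0 (fully open) to 1 (shut), set as the call begins (left out, the last holds). The fingers move at their own pace and stop on an object; "grip_force" is the grip in N (left out, the last holds). Time passes only in rows, so rows that do not move let the fingers close. It gives the time, the measured TCP pose, the force and the opening at its end, in the units of the state.
- r.get_state(): the state, without advancing time (a new reading comes with each control period).
- imaging.capture(name): name is "scene" or "side" or "wrist"; returns a dict with "img" (384x512x3 uint8, red, green, blue), "z_map" (384x512 float32, m along the optical axis (not along the pixel's ray), 0 where there is no reading), "vfov" (degrees; the focal length in pixels is half the picture's height over the tangent of half this angle, whatever the lens; pixels are square), "cx", "cy" (the principal point, pixels), "extrinsics" (4x4, takes a point from camera to world coordinates); the wrist camera has in their place "T_tool_cam" (4x4, takes a point from camera to tool coordinates, whose origin is the TCP and whose axes are the flange's). Camera axes: x right, y down, z forward; pixel columns grow to the right and rows downward; lengths in m; the calibration is good to about 2 mm. A picture is of the moment at which its call begins: read the wrist's pose just before it.
- close_job(): hands the job in, once; it reports no verdict.
The state is a dict: "time_s": time; "joints": joint angles; "qd": joint speeds; "joint_torque": joint torques, N m; "tcp_pos": TCP position; "eef_rot": TCP orientation; "contact_force": force on the tool from outside, world axes, zero at the start; "moment": the same for the moment, N m; "gripper_width": finger opening in m.
Only numpy, scipy, OpenCV 4.12 (cv2) and the standard library are available. Lean on these libraries where they do the work, as an engineer would, in place of code of your own. Each camera call takes 0.05 s, during which the arm holds its last target.

## Working session

There is one attempt and no reset: what is moved stays moved. The work goes in short steps, Python scripts to look and compute and a tool call to move; the robot and the scene stay as the last step left them, time stands still between calls to the robot, and variables do not carry over. Pictures are saved under pics/ and viewed, and the job is handed in when it is done.

Besides the shell and the picture viewer there is one more tool, called after "Request:" as name(argument=value, ...), one argument or row to a line, values as JSON. step_arm: Moves the arm, as the interface text tells. Its arguments: {"type":"object","properties":{"commands":{"type":"array","items":{"type":"array"}},"gripper":{"type":"number"},"grip_force":{"type":"number"}},"required":["commands"]}

```bash
ls; mkdir -p pics
cat > h.py <<'E'
import numpy as np,cv2
from plant import r,imaging,close_job
from scipy.spatial.transform import Rotation as R
def cap(n,f):
    s=r.get_state()
    d=imaging.capture(n)
    if 'extrinsics' in d: T=np.array(d['extrinsics'])
    else:
        W=np.eye(4);W[:3,:3]=R.from_euler('xyz',s['eef_rot'],degrees=True).as_matrix();W[:3,3]=s['tcp_pos'];T=W@np.array(d['T_tool_cam'])
    np.savez('pics/'+f+'.npz',img=d['img'],z=d['z_map'],T=T,f=192/np.tan(np.radians(d['vfov']/2)),c=[d['cx'],d['cy']])
    cv2.imwrite('pics/'+f+'.png',d['img'][:,:,::-1])
    return d
def load(f): return np.load('pics/'+f+'.npz')
def ptz(L,u,v,h):  # intersect ray with world z=h
    d=L['T'][:3,:3]@np.array([(u-L['c'][0])/L['f'],(v-L['c'][1])/L['f'],1]);o=L['T'][:3,3]
    return o+d*(h-o[2])/d[2]
def cloud(L):
    v,u=np.mgrid[:384,:512];z=L['z']
    P=np.stack([(u-L['c'][0])/L['f']*z,(v-L['c'][1])/L['f']*z,z],-1)@L['T'][:3,:3].T+L['T'][:3,3]
    P[z==0]=np.nan
    return P
def crop(f,x0,y0,x1,y1,k,o):
    i=cv2.imread('pics/'+f+'.png')[y0:y1,x0:x1]
    cv2.imwrite('pics/'+o+'.png',cv2.resize(i,None,fx=k,fy=k,interpolation=cv2.INTER_CUBIC))
E
python3 - <<'E'
from h import *
for n in ('scene','side','wrist'): d=cap(n,n+'0'); print(n,d['vfov'],d.get('extrinsics',d.get('T_tool_cam')))
print(r.get_state(), r.grip_depth)
E
```

```text
pics
scene 56.78269265428701 [[-0.6426906  -0.4652921   0.60864772  0.07698691]
 [-0.76609667  0.38338034 -0.51586374  0.45763993]
 [ 0.00668375 -0.79782377 -0.60285367  0.55769417]
 [ 0.          0.          0.          1.        ]]
side 52.062507969782075 [[-0.983571   -0.06500179  0.16841275  0.42496318]
 [-0.18027793  0.40214994 -0.89764987  0.91995343]
 [-0.00937833 -0.91326349 -0.4072614   0.43326527]
 [ 0.          0.          0.          1.        ]]
wrist 68.68587929389078 [[-5.78772141e-04 -9.68596901e-01 -2.48635694e-01  6.72651421e-02]
 [ 9.99999582e-01 -3.84628878e-04 -8.29412528e-04 -8.64240236e-04]
 [ 7.07733936e-04 -2.48636070e-01  9.68596719e-01 -1.58157038e-01]
 [ 0.00000000e+00  0.00000000e+00  0.00000000e+00  1.00000000e+00]]
{'time_s': 0.15, 'joints': array([ 8.17641454e+01,  2.05822914e+01,  6.45729499e-01, -1.35100269e-02,
       -7.01364780e+01, -1.65059526e+01]), 'qd': array([ 0.00067075, -0.09629876,  0.07644185,  0.07355143,  0.0846998 ,
       -0.11822994]), 'joint_torque': array([-1.42131976e-03, -5.83273888e+01,  2.93293047e+01,  7.00123027e+00,
        8.84425855e-03, -1.05742661e-04]), 'tcp_pos': array([0.28239385, 0.61267959, 0.22583751]), 'eef_rot': array([ 1.79926361e+02, -8.57487534e-03, -2.47464001e+01]), 'contact_force': array([-0.61701116, -0.23977792, -0.29334685]), 'moment': array([-0.03054718, -0.01495643, -0.03827679]), 'gripper_width': 0.0874903861464975} 0.0188
```

View pics/scene0.png

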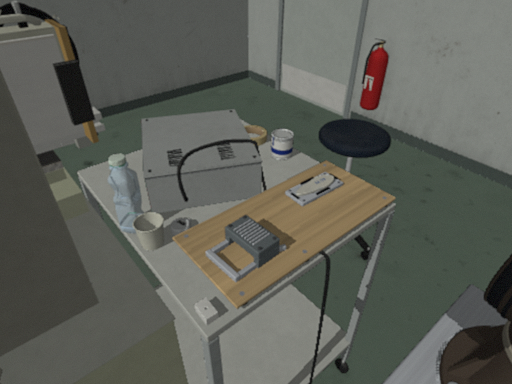

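View pics/side0.png

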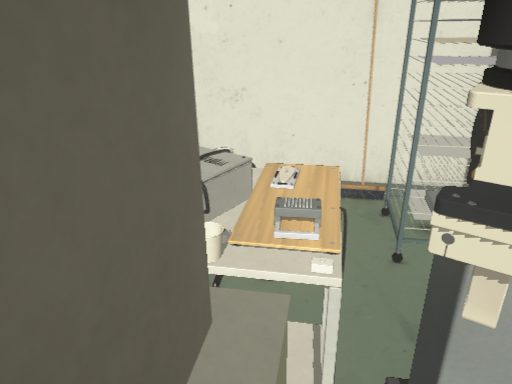

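View pics/wrist0.png

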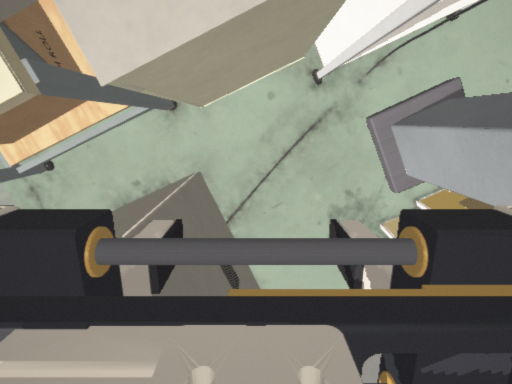

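Run:
```python
from h import *
crop('scene0',275,155,355,215,9,'c1'); crop('scene0',170,195,320,310,5,'c2')
L=load('scene0');P=cloud(L)
for n,u,v in [('boardnear',395,203),('corner',240,306),('corner2',175,239),('corner3',329,163),('lamp',252,235),('part',316,186),('tin',283,140),('cup',150,220),('box',200,150),('bottle',125,180)]: print(n,P[v,u].round(3), ptz(L,u,v,.02).round(3))
```

```text
boardnear [ 0.387 -0.265  0.001] [ 0.376 -0.24   0.02 ]
corner [0.388 0.229 0.015] [0.386 0.231 0.02 ]
corner2 [0.603 0.237 0.024] [0.607 0.235 0.02 ]
corner3 [ 0.599 -0.255  0.021] [ 0.6   -0.256  0.02 ]
lamp [0.476 0.129 0.064] [0.512 0.1   0.02 ]
part [ 0.529 -0.122  0.04 ] [ 0.547 -0.144  0.02 ]
tin [ 0.72  -0.187  0.067] [ 0.781 -0.249  0.02 ]
cup [0.67  0.257 0.044] [0.698 0.248 0.02 ]
box [0.744 0.073 0.118] [ 0.894 -0.013  0.02 ]
bottle [0.697 0.279 0.146] [0.886 0.225 0.02 ]
```

View pics/c1.png

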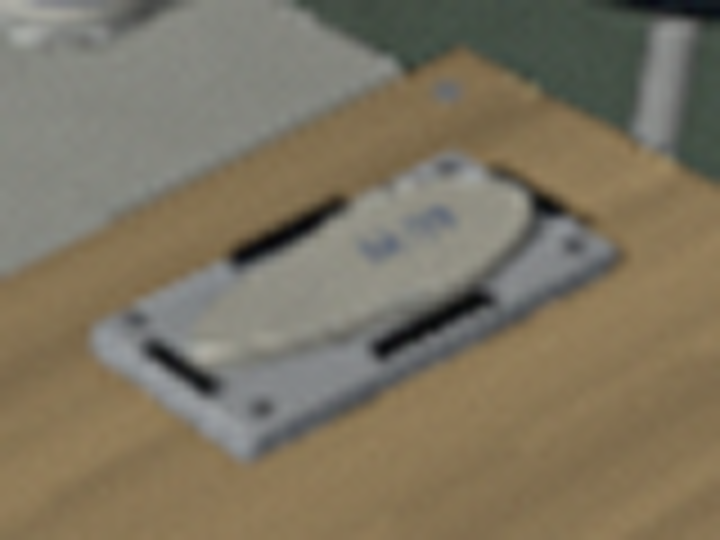

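View pics/c2.png

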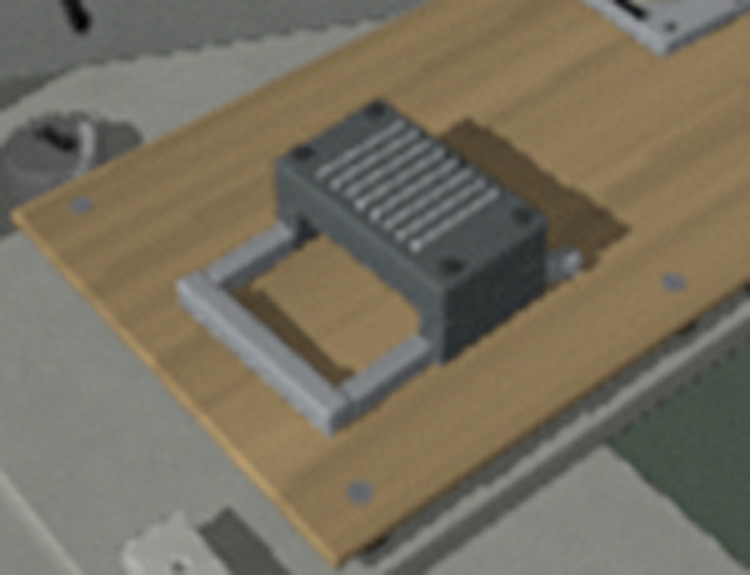

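Run:
```python
from h import *
for n in('scene0','side0'):
    P=cloud(load(n)).reshape(-1,3); P=P[~np.isnan(P[:,0])]
    m=(P[:,2]>.1)&(P[:,0]>0)&(P[:,0]<.9)&(P[:,1]>-.6)&(P[:,1]<.9);Q=P[m]
    H,xe,ye=np.histogram2d(Q[:,0],Q[:,1],bins=[np.arange(0,.91,.1),np.arange(-.6,.91,.1)])
    print(n);
    for i in range(9):print(round(xe[i],1),H[i].astype(int), [round(Q[(abs(Q[:,0]-xe[i]-.05)<.05)][:,2].max(initial=0),2)])
L=load('scene0')
q=lambda u,v,h,k=9,o=(275,155):ptz(L,u/k+o[0]-.5+.5/k,v/k+o[1]-.5+.5/k,h)
c=np.array([q(*a,.03) for a in[(95,330),(245,450),(620,252),(455,155)]]);print(c.round(4),np.linalg.norm(np.roll(c,-1,0)-c,axis=1),c.mean(0))
# lamp top corners z .068, crop c2
k=lambda u,v,h:q(u,v,h,5,(170,195))
c=np.array([k(*a,.068) for a in[(275,165),(440,285),(545,215),(378,100)]]);print(c.round(4),np.linalg.norm(np.roll(c,-1,0)-c,axis=1),c.mean(0))
s=np.array([k(*a,.034) for a in[(180,285),(330,410),(350,395),(205,268)]]);print(s.round(4))
```

```text
scene0
0.0 [   0    0    0    0    0    0 1211    0    0    0    0    0    0    0
    0] [np.float64(0.23)]
0.1 [  0   0   0   0   0   0 375   0   0   0   0   0   0   0   0] [np.float64(0.24)]
0.2 [ 0  0  0  0  0  0  0  0  0  0  0 28  0  0  0] [np.float64(0.32)]
0.3 [0 0 0 0 0 0 0 0 0 0 0 0 0 0 0] [np.float64(0.0)]
0.4 [0 0 0 0 0 0 0 0 0 0 0 0 0 0 0] [np.float64(0.0)]
0.5 [  0   0   0   0   0   0   0   0   0   0 738  69   0   0   0] [np.float64(0.41)]
0.6 [   0    0    0    0    0  348  837  378  187    0 7456  638    0    0
    0] [np.float64(0.42)]
0.7 [   0    0    0    0    0  509  802 1046 1778 7860  112    0    0    0
    0] [np.float64(0.46)]
0.8 [   0    0    0    0  111  559  657  573  443 1169    0    0    0    0
    0] [np.float64(0.46)]
side0
0.0 [ 0  0  0  0  0 41 73  0  0  0  0  0  0  0  0] [np.float64(0.26)]
0.1 [  0   0   0   0   0 173 250   0   0   0   0   0   0   0   0] [np.float64(0.26)]
0.2 [  0   0   0   0   0   0   0   0   0   0   0 351 108   0   0] [np.float64(0.33)]
0.3 [    0     0     0     0     0     0     0     0     0     0     0    19
 13236   334     0
[... 151 characters left out ...]
     0     0   177   469   205     0     0  6502 13462
 27772 24491     0] [np.float64(0.46)]
0.7 [  0   0   0   0   0 166 187  18   0   0   0   0   0   0   0] [np.float64(0.12)]
0.8 [0 0 0 0 0 0 0 0 0 0 0 0 0 0 0] [np.float64(0.0)]
[[ 0.5722 -0.057   0.03  ]
 [ 0.5086 -0.0508  0.03  ]
 [ 0.5035 -0.1993  0.03  ]
 [ 0.5672 -0.201   0.03  ]] [0.06389324 0.14854905 0.06368531 0.14407554] [ 0.53787434 -0.12701687  0.03      ]
[[0.525  0.1607 0.068 ]
 [0.4315 0.1521 0.068 ]
 [0.4339 0.096  0.068 ]
 [0.5302 0.1031 0.068 ]] [0.09393789 0.05615816 0.09657935 0.05782664] [0.48015987 0.12797284 0.068     ]
[[0.5228 0.2114 0.034 ]
 [0.4336 0.2037 0.034 ]
 [0.4345 0.1935 0.034 ]
 [0.5242 0.1983 0.034 ]]
```

Request:
step_arm(
  commands=[
    [[15, 16, -20], 0],
    [[29, 31, -20], 0],
    [[29, 31, -6], 0],
    [[29, 31, -6], 0],
    [[29, 31, -6], 0],
    [[29, 31, -6], 0],
    [[29, 31, -5], 0],
    [[29, 31, -5], 0],
    [[29, 31, -5], 0],
    [[29, 31, -5], 0],
    [[29, 31, -5], 0],
    [[29, 31, -5], 0],
    [[29, 31, -5], 0],
    [[29, 31, -5], 0],
    [[29, 31, 0], 0],
    [[29, 31, 0], 0],
    [[29, 31, 0], 0],
    [[0, 0, 0], 0],
  ],
)

```text
time_s: 2.4
tcp_pos: [0.503, -0.0552, 0.3311]
eef_rot: [180.0, -0.0, -25.0]
contact_force: [-0.4, -0.5, 0.4]
gripper_width: 0.0874
```

Request:
step_arm(
  commands=[
    [[0, 0, 0], 10.3],
    [[0, 0, 0], 10.3],
    [[0, 0, 0], 10.3],
    [[0, 0, 0], 10.3],
    [[0, 0, 0], 10.3],
    [[0, 0, 0], 10.3],
    [[0, 0, 0], 10.3],
    [[0, 0, 0], 10.3],
    [[0, 0, 0], 10.3],
    [[0, 0, 0], 10.3],
    [[0, 0, 0], 10.3],
    [[0, 0, 0], 10.3],
    [[0, 0, 0], 10.3],
    [[0, 0, 0], 10.3],
    [[0, 0, 0], 10.3],
    [[0, 0, 0], 0],
    [[0, 0, 0], 0],
  ],
)

```text
time_s: 4.53
tcp_pos: [0.5029, -0.0524, 0.331]
eef_rot: [180.0, 0.0, -179.0]
contact_force: [0.0, 0.1, 0.1]
gripper_width: 0.088
```

Run:
```python
from h import *
cap('wrist','w1');s=r.get_state();print(s['time_s'],s['tcp_pos'],s['eef_rot'],s['joints'])
crop('w1',0,0,512,384,1.5,'w1b')
```

```text
4.575 [ 0.50303948 -0.05237365  0.33093639] [ 1.79991097e+02  3.28279600e-02 -1.79038776e+02] [ 1.63423395e+01  1.26000720e+00 -1.00950730e+01  1.25201889e-04
 -7.86109061e+01 -1.05381138e+02]
```

View pics/w1b.png

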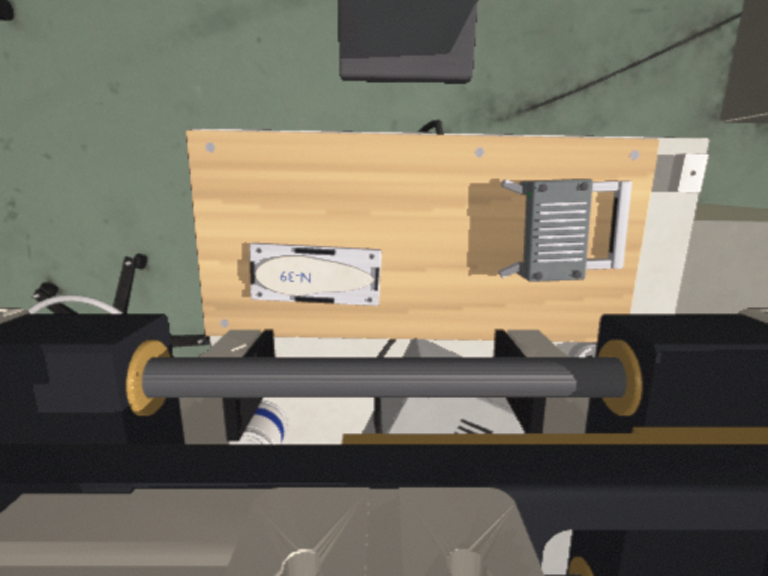

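Run:
```python
from h import *
crop('w1',155,150,265,215,7,'w1c'); crop('w1',310,105,440,200,6,'w1d')
```

```text
(no output)
```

View pics/w1c.png

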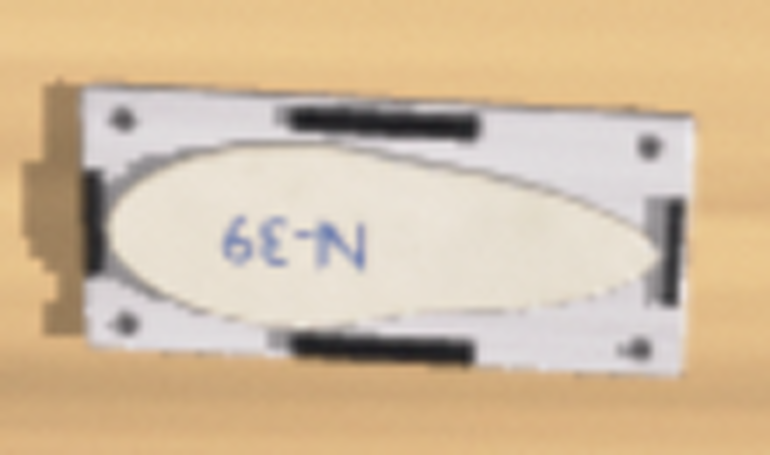

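View pics/w1d.png

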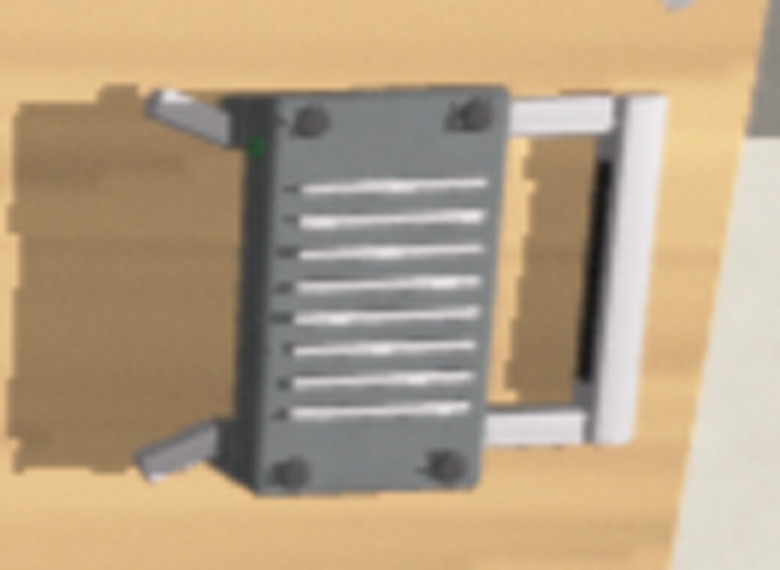

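```bash
cat >> h.py <<'E'
def poly(f,pts,k,o,h):
    L=load(f); return np.array([ptz(L,u/k+o[0]-.5+.5/k,v/k+o[1]-.5+.5/k,h) for u,v in pts])
def rep(name,c):  # corners order: -x trailing, -x leading, +x leading, +x trailing
    d=(c[1]-c[0])+(c[2]-c[3]); e=(c[2]-c[1])+(c[3]-c[0])
    print(name,'ctr',c.mean(0).round(4),'yaw long',np.degrees(np.arctan2(-d[0],d[1])).round(2),'yaw wid',np.degrees(np.arctan2(e[1],e[0])).round(2),'sides',np.linalg.norm(np.roll(c,-1,0)-c,axis=1).round(4))
    return c
E
python3 - <<'E'
from h import *
print(rep('plate',poly('w1',[(82,85),(692,115),(683,375),(90,347)],7,(155,150),.03)).round(4))
print(rep('lamp',poly('w1',[(275,97),(508,88),(475,488),(255,493)],6,(310,105),.068)).round(4))
print(rep('stop',poly('w1',[(622,97),(665,95),(632,442),(600,442)],6,(310,105),.034)).round(4))
print(rep('cheeks',poly('w1',[(150,97),(622,97),(600,442),(140,475)],6,(310,105),.032)).round(4))
P=cloud(load('w1'))
m=(P[...,0]>.615)&(P[...,2]>.05); print(P[m].min(0),P[m].max(0)) 
P=cloud(load('scene0')); m=(P[...,0]>.55)&(P[...,0]<.9)&(P[...,2]>.05)&(P[...,1]<.2)&(P[...,1]>-.17); Q=P[m];print(np.percentile(Q,[0,1,5,50,99,100],axis=0).round(3))
E
```

```text
plate ctr [ 0.5399 -0.1275  0.03  ] yaw long -1.87 yaw wid -1.46 sides [0.1431 0.0638 0.1439 0.0638]
[[ 0.5056 -0.1982  0.03  ]
 [ 0.5103 -0.0552  0.03  ]
 [ 0.5741 -0.0564  0.03  ]
 [ 0.5694 -0.2002  0.03  ]]
lamp ctr [0.4834 0.1229 0.068 ] yaw long 2.71 yaw wid 3.08 sides [0.0562 0.0993 0.0563 0.0985]
[[0.4355 0.0921 0.068 ]
 [0.4325 0.1483 0.068 ]
 [0.5317 0.1537 0.068 ]
 [0.5339 0.0974 0.068 ]]
stop ctr [0.4796 0.2039 0.034 ] yaw long 2.42 yaw wid 4.45 sides [0.0112 0.0926 0.0088 0.0923]
[[0.4338 0.1947 0.034 ]
 [0.4331 0.2059 0.034 ]
 [0.5256 0.2118 0.034 ]
 [0.5257 0.203  0.034 ]]
cheeks ctr [0.4834 0.1373 0.032 ] yaw long 3.1 yaw wid 4.26 sides [0.1241 0.0927 0.1269 0.1018]
[[0.4359 0.0717 0.032 ]
 [0.4338 0.1958 0.032 ]
 [0.5261 0.2042 0.032 ]
 [0.5376 0.0778 0.032 ]]
[ 0.61526294 -0.22390995  0.05012561] [0.85384288 0.15413998 0.12046675]
[[ 0.613 -0.136  0.05 ]
 [ 0.618 -0.107  0.052]
 [ 0.63  -0.066  0.061]
 [ 0.716  0.069  0.119]
 [ 0.895  0.197  0.128]
 [ 0.9    0.2    0.132]]
```

Run:
```python
from h import *
P=cloud(load('scene0'))
for y in np.arange(-.24,.2,.03):
    m=(P[...,0]>.612)&(P[...,0]<.8)&(P[...,2]>.05)&(abs(P[...,1]-y)<.015);Q=P[m]
    if len(Q)>3: 
        i=Q[:,0].argsort()[:3]; print(round(y,2),len(Q),Q[i].round(3).tolist(), np.percentile(Q[:,0],10).round(3))
crop('scene0',180,120,330,215,5,'c3')
```

```text
-0.24 37 [[0.716, -0.225, 0.052], [0.717, -0.226, 0.055], [0.72, -0.227, 0.073]] 0.723
-0.21 154 [[0.709, -0.202, 0.053], [0.71, -0.209, 0.074], [0.71, -0.205, 0.072]] 0.712
-0.18 148 [[0.713, -0.193, 0.065], [0.714, -0.193, 0.074], [0.714, -0.195, 0.054]] 0.717
-0.09 47 [[0.745, -0.075, 0.119], [0.75, -0.076, 0.12], [0.753, -0.078, 0.121]] 0.757
-0.06 208 [[0.668, -0.063, 0.055], [0.668, -0.063, 0.051], [0.672, -0.059, 0.088]] 0.679
-0.03 356 [[0.616, -0.015, 0.068], [0.617, -0.015, 0.082], [0.617, -0.016, 0.061]] 0.652
0.0 744 [[0.613, -0.014, 0.115], [0.614, -0.015, 0.118], [0.614, -0.012, 0.116]] 0.618
0.03 729 [[0.628, 0.016, 0.096], [0.628, 0.016, 0.092], [0.628, 0.016, 0.084]] 0.631
0.06 724 [[0.639, 0.046, 0.107], [0.64, 0.045, 0.104], [0.641, 0.045, 0.087]] 0.646
0.09 711 [[0.653, 0.075, 0.118], [0.653, 0.075, 0.115], [0.654, 0.076, 0.093]] 0.659
0.12 682 [[0.667, 0.107, 0.116], [0.668, 0.107, 0.11], [0.669, 0.107, 0.102]] 0.673
0.15 634 [[0.675, 0.164, 0.079], [0.676, 0.165, 0.076], [0.676, 0.165, 0.073]] 0.685
0.18 732 [[0.674, 0.168, 0.092], [0.675, 0.166, 0.088], [0.676, 0.169, 0.098]] 0.692
```

View pics/c3.png

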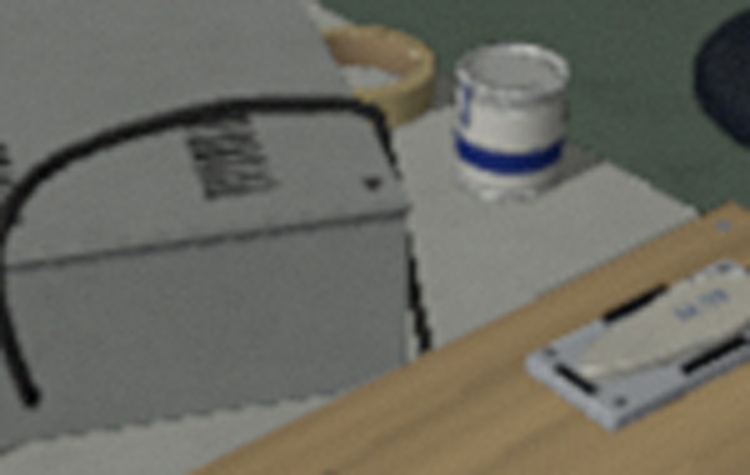

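Request:
step_arm(
  commands=[
    [[-20, -17, 0], 2.7],
    [[-30, -25, 20], 0],
    [[-30, -25, 40], 0],
    [[-13, -12, 40], 0],
    [[0, 0, 45], 0],
    [[0, 0, 45], 0],
    [[0, 0, 40], 0],
    [[0, 0, 25], 0],
    [[0, 0, 0], 0],
    [[0, 0, 0], 0],
  ],
)

```text
time_s: 5.82
tcp_pos: [0.5952, -0.1337, 0.0767]
eef_rot: [-180.0, 0.1, 178.1]
contact_force: [-0.4, 0.3, 0.4]
gripper_width: 0.0876
```

Run:
```python
from h import *
cap('wrist','w2');cap('scene','s2');s=r.get_state();print(s['time_s'],s['tcp_pos'],s['eef_rot'],s['joints'])
crop('w2',0,0,512,384,1.5,'w2b');crop('scene0' and 's2',200,80,400,230,4,'s2b')
```

```text
5.925 [ 0.59540865 -0.13359881  0.0771751 ] [1.79995252e+02 1.46360256e-01 1.78100670e+02] [ 5.68241927e+00  2.20502046e+01 -1.84735507e+01  1.92545455e-02
 -4.93305391e+01 -9.75942731e+01]
```

View pics/w2b.png

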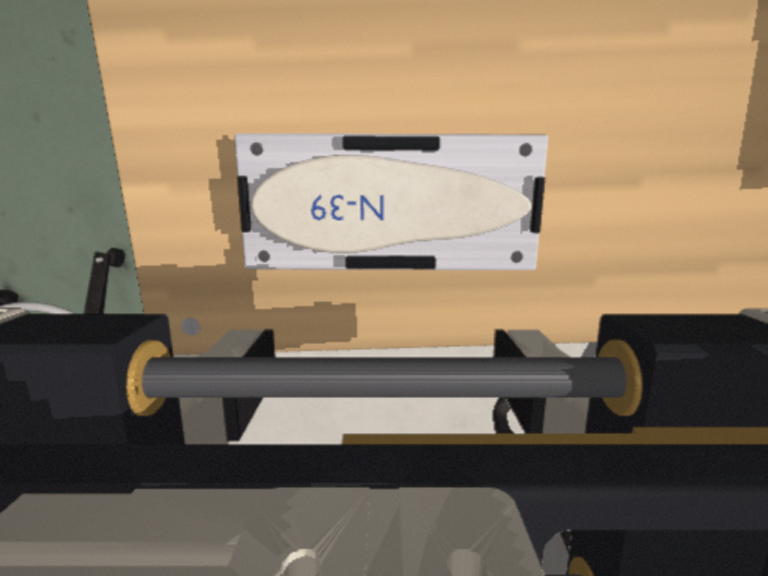

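View pics/s2b.png

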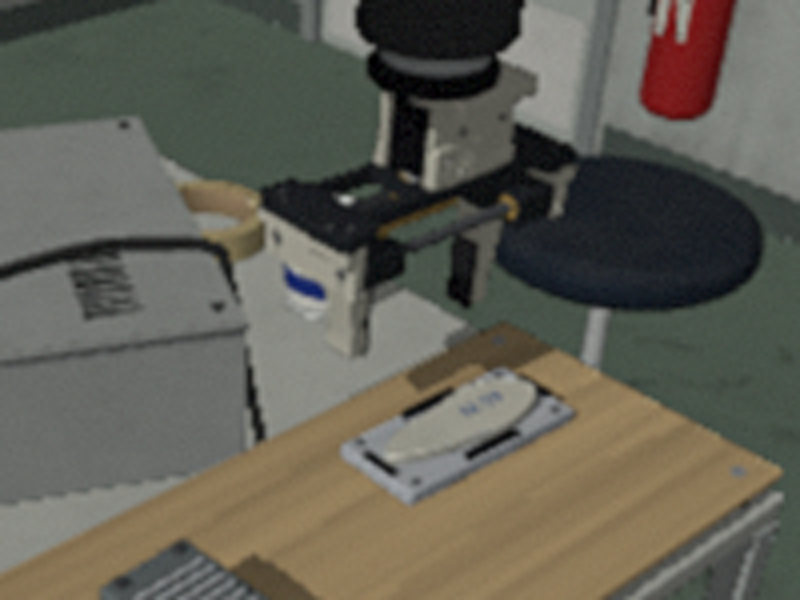

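Run:
```python
from h import *
crop('w2',145,80,375,190,3.4,'w2c')
print(rep('plate',poly('w2',[(236,135),(547,135),(536,269.5),(246,269.5)],1.5,(0,0),.03)).round(4))
```

```text
plate ctr [ 0.541  -0.1277  0.03  ] yaw long -1.9 yaw wid -1.86 sides [0.1426 0.0629 0.1438 0.0629]
[[ 0.5072 -0.1979  0.03  ]
 [ 0.5119 -0.0554  0.03  ]
 [ 0.5748 -0.0569  0.03  ]
 [ 0.57   -0.2006  0.03  ]]
```

View pics/w2c.png

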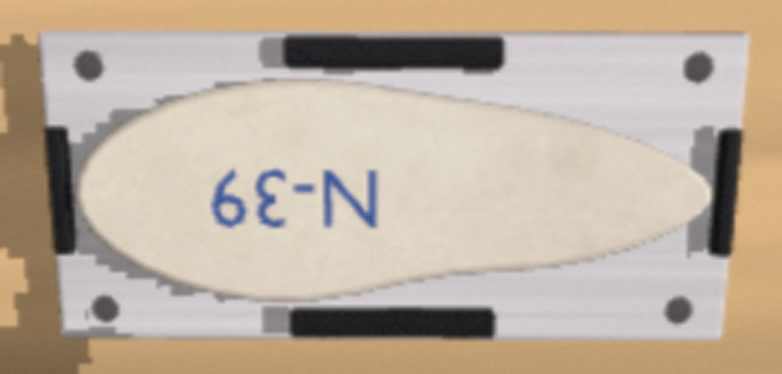

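Request:
step_arm(
  commands=[
    [[0, 0, 20], 0],
    [[0, 0, 20], 0],
    [[0, 0, 10], 0],
    [[0, 0, 3], 0],
    [[0, 0, 0], 0],
  ],
)

```text
time_s: 6.55
tcp_pos: [0.5948, -0.1336, 0.0232]
eef_rot: [-180.0, 0.0, 178.1]
contact_force: [0.2, 0.4, 0.9]
gripper_width: 0.0879
```

Request:
step_arm(
  commands=[
    [[3, 0, 0], 0],
    [[4, 0, 0], 0],
    [[3, 0, 0], 0],
    [[3, 0, 0], 0],
    [[3, 0, 0], 0],
    [[3, 0, 0], 0],
    [[3, 0, 0], 0],
    [[0, 0, 0], 0],
  ],
)

```text
time_s: 7.55
tcp_pos: [0.5722, -0.1328, 0.0227]
eef_rot: [180.0, 0.0, 178.1]
contact_force: [1.9, 0.6, 0.8]
gripper_width: 0.0874
```

Run:
```python
from h import *
cap('wrist','w3');s=r.get_state();print(s['time_s'],s['tcp_pos'],s['eef_rot'],s['contact_force'])
crop('w3',0,0,512,384,1.5,'w3b')
```

```text
7.6 [ 0.57219755 -0.13284991  0.02261701] [ 1.79999958e+02 -1.01588813e-02  1.78061145e+02] [0.81323896 0.03089965 0.74214857]
```

View pics/w3b.png

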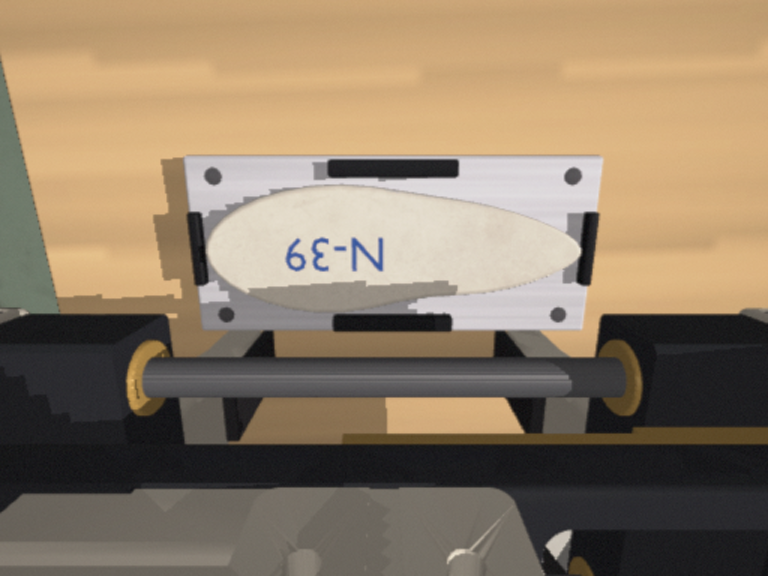

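Run:
```python
from h import *
print(rep('plate',poly('w3',[(184,155),(603,156),(582,329.5),(203.5,329.5)],1.5,(0,0),.03)).round(4))
```

```text
plate ctr [ 0.5299 -0.1274  0.03  ] yaw long -2.04 yaw wid -1.92 sides [0.1432 0.0628 0.1434 0.0631]
[[ 0.4959 -0.1979  0.03  ]
 [ 0.5011 -0.0548  0.03  ]
 [ 0.5639 -0.0568  0.03  ]
 [ 0.5589 -0.2001  0.03  ]]
```

Request:
step_arm(
  commands=[
    [[2, 0, 0], 0],
    [[3, 0, 0], -0.5],
    [[3, 0, 0], -0.5],
    [[3, 0, 0], -0.6],
    [[3, 0, 0], -0.6],
    [[3, 0, 0], -0.6],
    [[3, 0, 0], -0.6],
    [[3, 0, 0], -0.6],
    [[3, 0, 0], -0.6],
    [[3, 0, 0], -0.6],
    [[2, 0, 0], -0.3],
    [[1, 0, 0], 0],
    [[0, 0, 0], 0],
  ],
)

```text
time_s: 9.22
tcp_pos: [0.5402, -0.1332, 0.0225]
eef_rot: [-180.0, -0.0, -176.4]
contact_force: [1.2, -0.2, 0.7]
gripper_width: 0.0875
```

Run:
```python
from h import *
cap('wrist','w4');s=r.get_state();print(s['time_s'],s['tcp_pos'],s['eef_rot'],s['contact_force'])
crop('w4',0,0,512,384,1.5,'w4b')
```

```text
9.275 [ 0.54018194 -0.13314077  0.0225059 ] [-1.79998192e+02 -2.25760820e-02 -1.76440771e+02] [ 2.14974006 -0.08076544  1.65215916]
```

View pics/w4b.png

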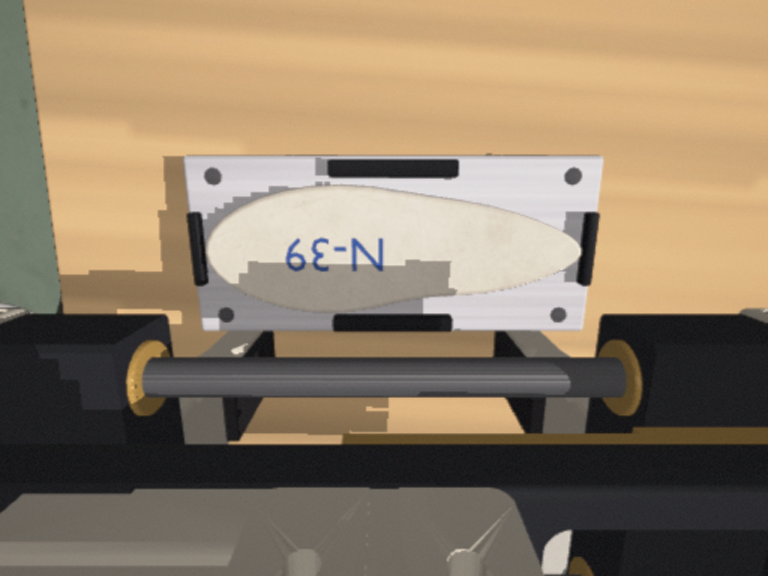

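Request:
step_arm(
  commands=[
    [[-8, 0, 0], 0],
    [[-12, 0, 0], 0],
    [[0, 0, -30], 0],
    [[0, 0, -50], 0],
    [[0, 0, -50], 0],
    [[10, 40, -40], 0],
    [[10, 50, -30], 0],
    [[0, 30, 0], 0],
    [[0, 0, 0], 0],
    [[0, 0, 0], 0],
  ],
)

```text
time_s: 10.52
tcp_pos: [0.533, -0.0134, 0.2222]
eef_rot: [-180.0, -0.1, -176.4]
contact_force: [-0.2, -1.2, 0.1]
gripper_width: 0.0876
```

Run:
```python
from h import *
cap('wrist','w5');s=r.get_state();print(s['time_s'],s['tcp_pos'],s['eef_rot'],s['contact_force'])
crop('w5',0,0,512,384,1.5,'w5b')
```

```text
10.575 [ 0.53292884 -0.01379732  0.22208867] [-1.79978820e+02 -6.92404268e-02 -1.76456121e+02] [-0.55148609  0.10031512  0.94044132]
```

View pics/w5b.png

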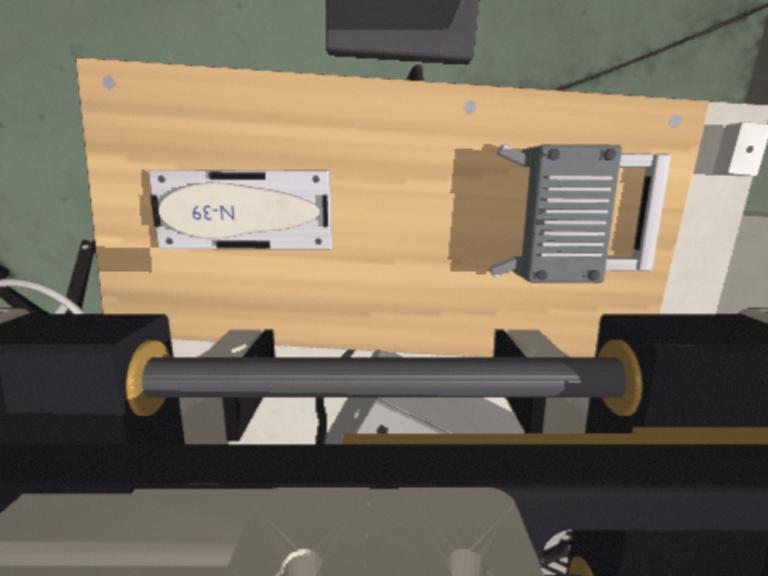

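Run:
```python
from h import *
crop('w5',95,105,230,175,5.6,'w5c');crop('w5',320,88,455,195,5.6,'w5d')
```

```text
(no output)
```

View pics/w5c.png

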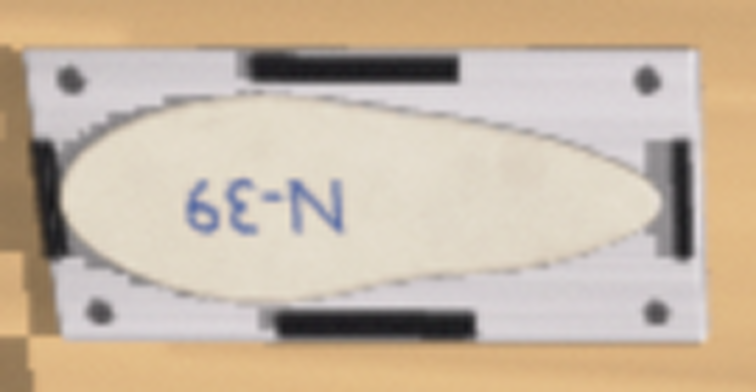

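View pics/w5d.png

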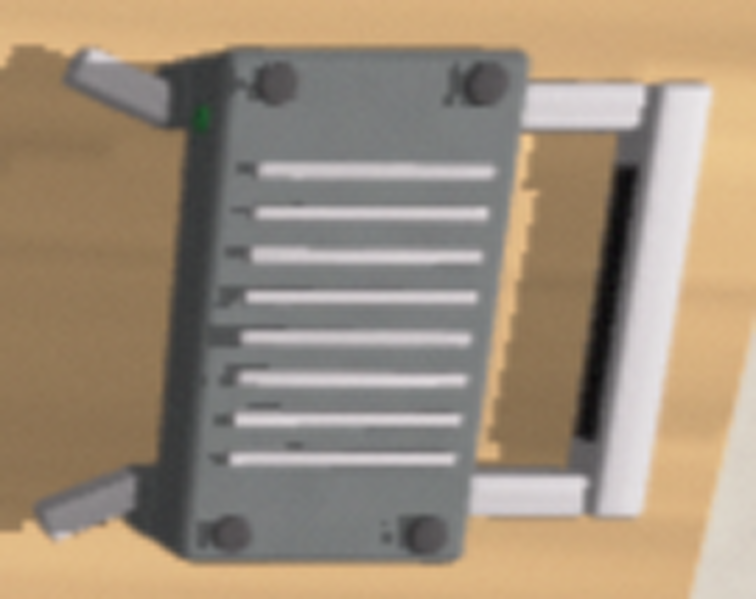

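Run:
```python
from h import *
o=(95,105)
print(rep('plate',poly('w5',[(24,49),(697,48),(706,340),(63,340)],5.6,o,.03)).round(4))
o=(320,88)
print(rep('lamp',poly('w5',[(230,48),(528,50),(462,561),(190,559)],5.6,o,.068)).round(4))
print(rep('stop',poly('w5',[(662,85),(711,86),(643,516),(597,514)],5.6,o,.034)).round(4))
print(rep('rails',poly('w5',[(530,128),(638,130),(587,474),(476,474)],5.6,o,.032)).round(4))
print(rep('slots',poly('w5',[(258,171),(495,171),(457,459),(231,459)],5.6,o,.068)).round(4))
print(rep('cheekouter',poly('w5',[(92,48),(640,82),(587,514),(55,540)],5.6,o,.032)).round(4))
print(rep('cheekinner',poly('w5',[(68,75),(640,82),(587,514),(38,508)],5.6,o,.032)).round(4))
```

```text
plate ctr [ 0.4977 -0.1314  0.03  ] yaw long 3.59 yaw wid 3.58 sides [0.1443 0.063  0.1442 0.0628]
[[ 0.4708 -0.2053  0.03  ]
 [ 0.4617 -0.0613  0.03  ]
 [ 0.5246 -0.0575  0.03  ]
 [ 0.5335 -0.2013  0.03  ]]
lamp ctr [0.4836 0.1235 0.068 ] yaw long 3.15 yaw wid 3.93 sides [0.0562 0.099  0.0556 0.0989]
[[0.4358 0.0921 0.068 ]
 [0.4327 0.1482 0.068 ]
 [0.5315 0.1547 0.068 ]
 [0.5345 0.0992 0.068 ]]
stop ctr [0.4797 0.2038 0.034 ] yaw long 1.73 yaw wid 3.66 sides [0.0103 0.0922 0.0104 0.0919]
[[0.434  0.1957 0.034 ]
 [0.4336 0.206  0.034 ]
 [0.5256 0.212  0.034 ]
 [0.5258 0.2016 0.034 ]]
rails ctr [0.4808 0.1843 0.032 ] yaw long 3.06 yaw wid 2.96 sides [0.023  0.0742 0.0249 0.0746]
[[0.4442 0.1709 0.032 ]
 [0.4432 0.1939 0.032 ]
 [0.5172 0.1986 0.032 ]
 [0.5187 0.1738 0.032 ]]
slots ctr [0.4842 0.1253 0.068 ] yaw long 3.55 yaw wid 3.48 sides [0.0455 0.0559 0.0454 0.0559]
[[0.4577 0.1009 0.068 ]
 [0.4549 0.1463 0.068 ]
 [0.5107 0.1497 0.068 ]
 [0.5135 0.1044 0.068 ]]
cheekouter ctr [0.4833 0.1375 0.032 ] yaw long 3.36 yaw wid 4.05 sides [0.1165 0.0931 0.1199 0.1059]
[[0.4339 0.0757 0.032 ]
 [0.4335 0.1922 0.032 ]
 [0.5262 0.2006 0.032 ]
 [0.5397 0.0814 0.032 ]]
cheekinner ctr [0.483  0.1352 0.032 ] yaw long 2.9 yaw wid 4.2 sides [0.121  0.0931 0.1241 0.0931]
[[0.4396 0.0714 0.032 ]
 [0.4335 0.1922 0.032 ]
 [0.5262 0.2006 0.032 ]
 [0.5325 0.0766 0.032 ]]
```

Request:
step_arm(
  commands=[
    [[9, -26, 0], 0],
    [[9, -45, 0], 0],
    [[9, -45, 0], 0],
    [[9, -45, 0], 0],
    [[6, -45, 0], 0],
    [[0, 0, 0], -10],
    [[0, 0, 0], -10],
    [[0, 0, 0], -10],
    [[0, 0, 0], -10],
    [[0, 0, 0], -10],
    [[0, 0, 0], -10],
    [[0, 0, 0], -10],
    [[0, 0, 0], -10],
    [[0, 0, 0], -10],
    [[0, 0, 0], 0],
    [[0, 0, 0], 0],
  ],
  gripper=0.77,
)

```text
time_s: 12.58
tcp_pos: [0.5036, -0.2221, 0.2223]
eef_rot: [180.0, 0.0, -86.7]
contact_force: [0.7, -0.1, 0.0]
gripper_width: 0.0201
```

Run:
```python
from h import *
cap('wrist','w6');s=r.get_state();print(s['time_s'],s['tcp_pos'],s['eef_rot'],s['gripper_width'],s['joints'])
crop('w6',0,0,512,384,1.5,'w6b')
```

```text
12.625 [ 0.50360543 -0.2219725   0.2223089 ] [ 1.79968608e+02  4.04174441e-03 -8.66636937e+01] 0.019846357626481684 [-3.39078154e+00  9.02437180e+00 -1.55232359e+01 -3.69990943e-04
 -6.54840418e+01  6.72724259e+00]
```

View pics/w6b.png

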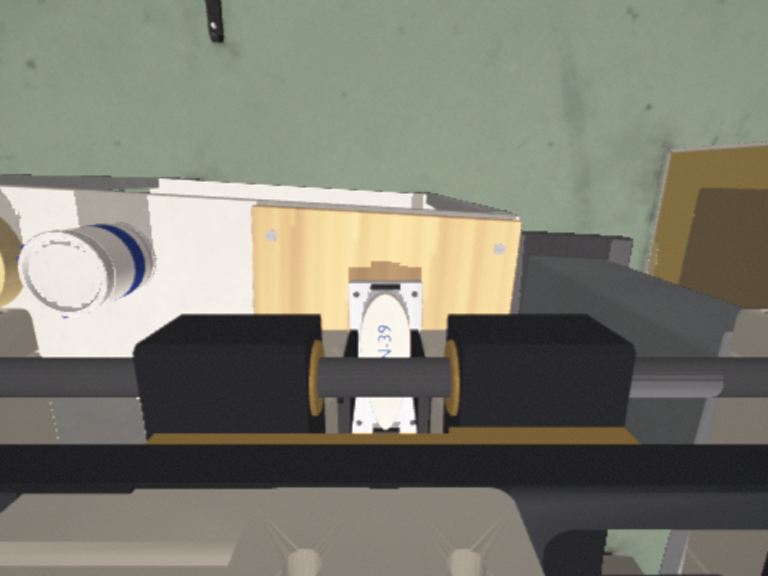

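Request:
step_arm(
  commands=[
    [[3, 0, 20], -0.3],
    [[0, 0, 40], 0],
    [[0, 0, 45], 0],
    [[0, 0, 45], 0],
    [[0, 0, 30], 0],
    [[0, 0, 14], 0],
    [[0, 0, 5], 0],
    [[0, 0, 0], 0],
  ],
)

```text
time_s: 13.62
tcp_pos: [0.5046, -0.2247, 0.0243]
eef_rot: [-179.9, -0.0, -86.2]
contact_force: [-0.1, -0.3, -0.4]
gripper_width: 0.0203
```

Run:
```python
from h import *
cap('wrist','w7');cap('scene','s7');s=r.get_state();print(s['time_s'],s['tcp_pos'],s['eef_rot'],s['contact_force'])
crop('s7',200,80,400,230,4,'s7b')
```

```text
13.725 [ 0.5048725  -0.22467365  0.02471253] [-1.79883648e+02 -2.34937271e-02 -8.61458840e+01] [-0.35340872  0.60535767 -0.30615934]
```

View pics/s7b.png

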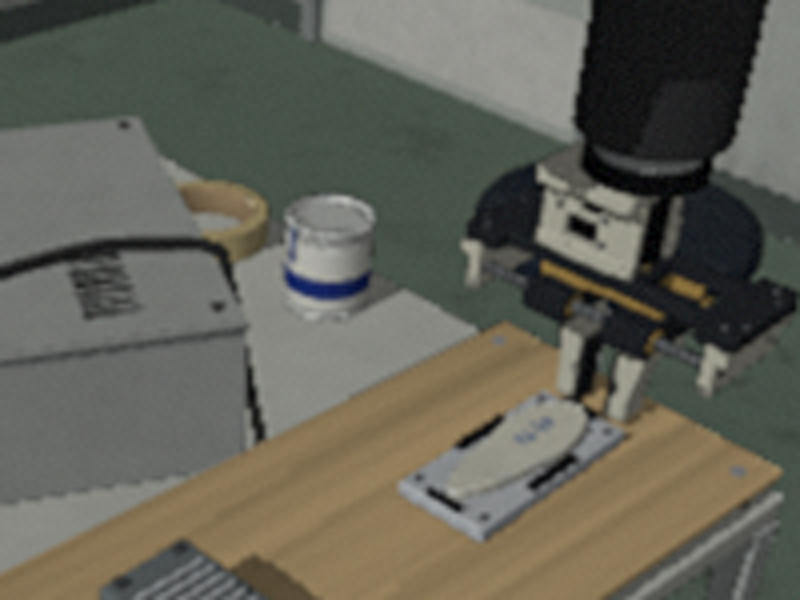

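View pics/w7.png

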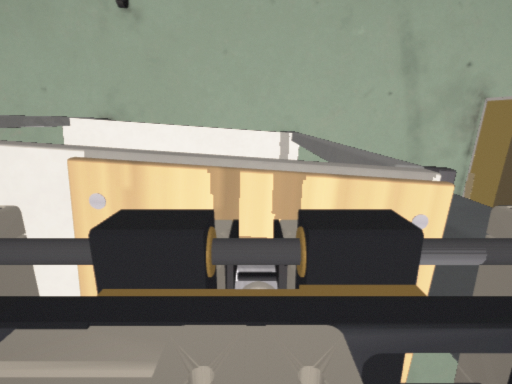

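Request:
step_arm(
  commands=[
    [[-4, 0, 1], 0],
    [[-4, 0, 0], 0],
    [[-3, 0, 0], 0],
    [[-3, 0, 0], 0],
    [[-4, 0, 0], 0],
    [[-5, 0, 0], 0],
    [[-6, -0.1, 0], 0],
    [[-6, -0.1, 0], 0],
    [[-6, -0.1, 0], 0],
    [[-6, -0.1, 0], 0],
    [[-6, -0.1, 0], 0],
    [[-6, -0.1, 0], 0],
    [[-6, -0.1, 0], 0],
    [[-6, -0.1, 0], 0],
    [[-6, -0.1, 0], 0],
    [[-6, -0.1, 0], 0],
    [[-5, -0.1, 0], 0],
    [[-3, 0, 0], 0],
    [[-1, 0, 0], 0],
    [[0, 0, 0], 0],
  ],
)

```text
time_s: 16.23
tcp_pos: [0.4987, -0.1325, 0.0224]
eef_rot: [180.0, 0.0, -86.1]
contact_force: [0.8, -0.2, 0.4]
gripper_width: 0.0204
```

Run:
```python
from h import *
cap('scene','s8');s=r.get_state();print(s['time_s'],s['tcp_pos'],s['eef_rot'],s['contact_force'])
crop('s8',200,140,340,250,5.5,'s8b')
```

```text
16.275 [ 0.49866923 -0.13252577  0.0223507 ] [ 1.79982635e+02  1.92642052e-02 -8.61568020e+01] [0.36135243 0.0319158  0.15659487]
```

View pics/s8b.png

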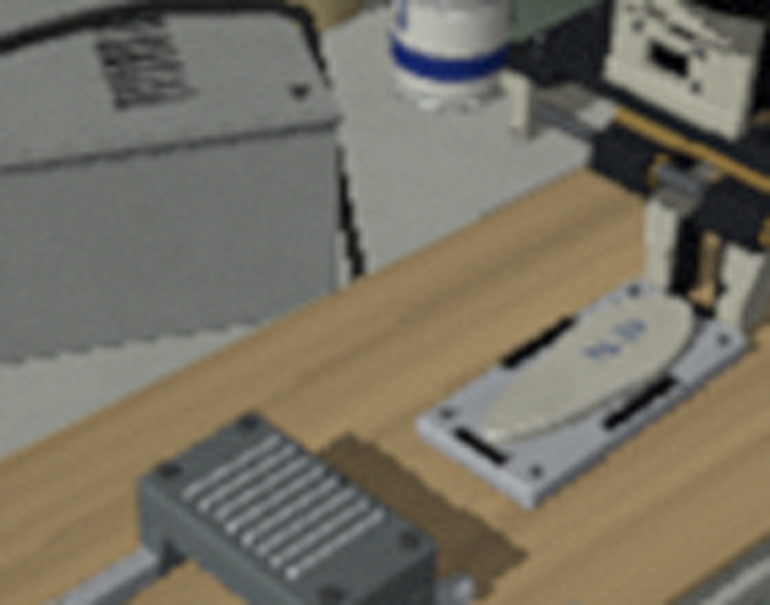

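Run:
```python
from h import *
o=(200,140)
c=poly('s8',[(418,425),(530,502),(745,345)],5.5,o,.03);print(c.round(4))
l=poly('s8',[(140,485),(252,410),(435,545)],5.5,o,.068);print(l.round(4))
m=(c[0]+c[1])/2; print('lead mid',m, 'lateral dir', np.degrees(np.arctan2(c[0][1]-c[1][1],c[0][0]-c[1][0])), np.degrees(np.arctan2(c[2][0]-c[1][0],c[1][1]-c[2][1])))
```

```text
[[ 0.5152  0.0274  0.03  ]
 [ 0.4529  0.0247  0.03  ]
 [ 0.4638 -0.1185  0.03  ]]
[[0.5241 0.1603 0.068 ]
 [0.5311 0.1018 0.068 ]
 [0.4316 0.0979 0.068 ]]
lead mid [0.48405317 0.02601009 0.03      ] lateral dir 2.4611731587798116 4.367837622714416
```

Request:
step_arm(
  commands=[
    [[-3, 0, 0], 0.2],
    [[-5, -0.2, 0], 0.1],
    [[-6, -0.2, 0], 0],
    [[-6, -0.2, 0], 0],
    [[-6, -0.2, 0], 0],
    [[-6, -0.2, 0], 0],
    [[-6, -0.2, 0], 0],
    [[-6, -0.2, 0], 0],
    [[-6, -0.2, 0], 0],
    [[-6, -0.2, 0], 0],
    [[-6, -0.2, 0], 0],
    [[-6, -0.2, 0], 0],
    [[-6, -0.2, 0], 0],
    [[-5, -0.2, 0], 0],
    [[-3, 0, 0], 0],
    [[-1, 0, 0], 0],
    [[0, 0, 0], 0],
  ],
)

```text
time_s: 18.4
tcp_pos: [0.4965, -0.0495, 0.0227]
eef_rot: [-180.0, 0.0, -86.4]
contact_force: [-0.1, 0.4, 0.1]
gripper_width: 0.0202
```

Run:
```python
from h import *
cap('scene','s9');cap('side','d9');s=r.get_state();print(s['time_s'],s['tcp_pos'],s['eef_rot'],s['contact_force'])
crop('s9',200,160,330,290,5.5,'s9b');crop('d9',240,150,350,250,6,'d9b')
```

```text
18.5 [ 0.49651399 -0.04964029  0.0226605 ] [-1.79976661e+02  7.79813676e-03 -8.64436748e+01] [ 0.60412294 -1.06965682 -0.07209012]
```

View pics/s9b.png

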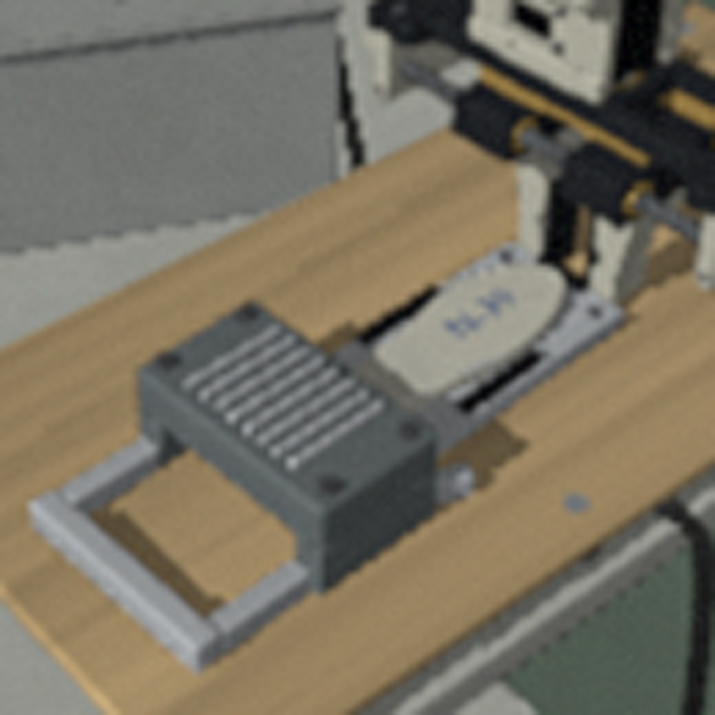

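View pics/d9b.png

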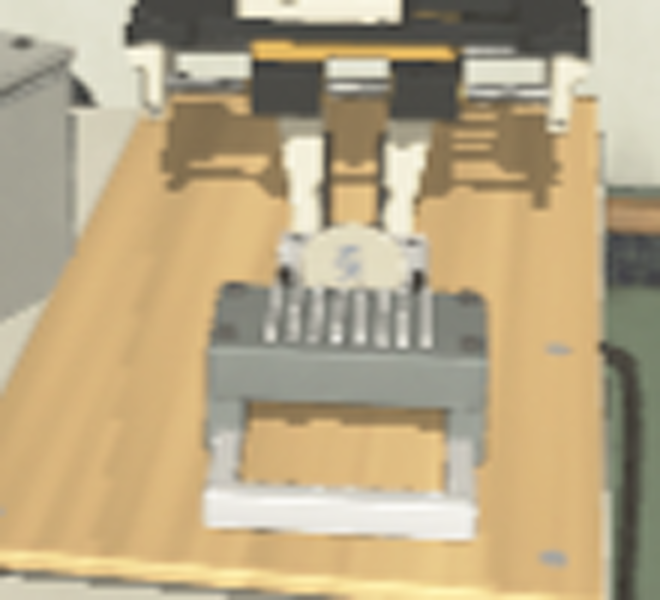

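Request:
step_arm(
  commands=[
    [[-3, 0, 0], 0],
    [[-5, 0, 0], 0],
    [[-6, 0, 0], 0],
    [[-6, 0, 0], 0],
    [[-6, 0, 0], 0],
    [[-6, 0, 0], 0],
    [[-6, 0, 0], 0],
    [[-4, 0, 0], 0],
    [[0, 0, 0], 0],
  ],
)

```text
time_s: 19.62
tcp_pos: [0.4938, -0.0072, 0.0225]
eef_rot: [-180.0, 0.0, -86.4]
contact_force: [0.1, 0.5, 0.1]
gripper_width: 0.0202
```

Request:
step_arm(
  commands=[
    [[-4, 0, 0], 0],
    [[-5, 0, 0], 0],
    [[-6, 0, 0], 0],
    [[-6, 0, 0], 0],
    [[-6, 0, 0], 0],
    [[-5, 0, 0], 0],
    [[-3, 0, 0], 0],
    [[0, 0, 0], 0],
  ],
)

```text
time_s: 20.62
tcp_pos: [0.4917, 0.0276, 0.0226]
eef_rot: [-180.0, 0.0, -86.4]
contact_force: [0.1, 0.6, 0.2]
gripper_width: 0.0202
```

Run:
```python
from h import *
cap('scene','s10');cap('side','d10');s=r.get_state();print(s['time_s'],s['tcp_pos'],s['eef_rot'],s['contact_force'])
crop('s10',200,160,330,290,5.5,'s10b');crop('d10',240,150,350,250,6,'d10b')
```

```text
20.725 [0.49175383 0.02734451 0.02267136] [-1.79971922e+02  1.44676414e-02 -8.64308644e+01] [ 0.49666541 -0.07623315  0.62314547]
```

View pics/s10b.png

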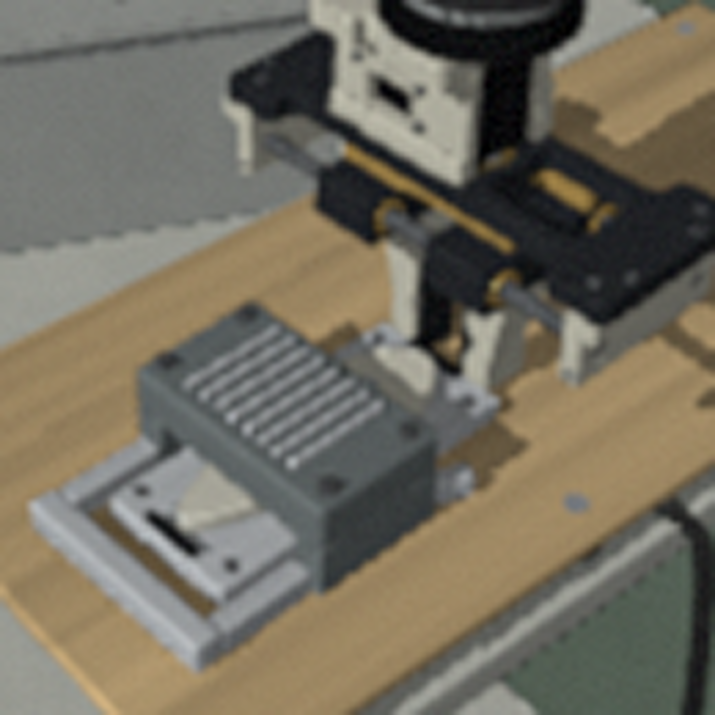

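View pics/d10b.png

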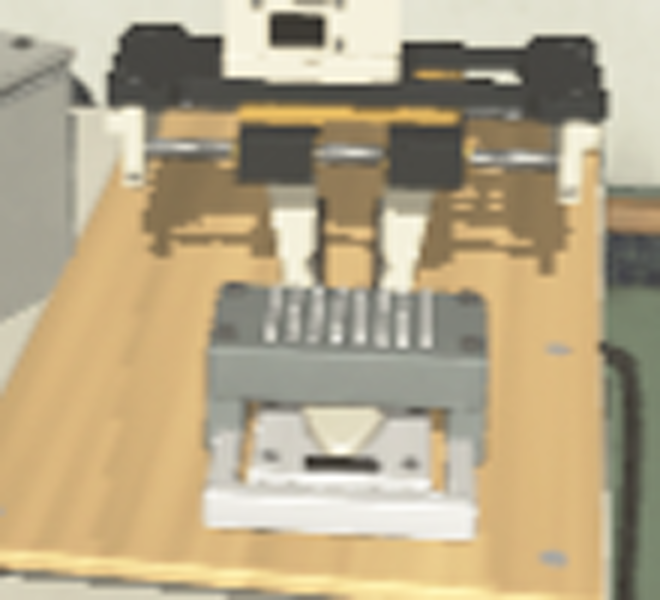

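Request:
step_arm(
  commands=[
    [[-2, 0, 0], 0],
    [[-3, 0, 0], 0],
    [[-3, 0, 0], 0],
    [[-3, 0, 0], 0],
    [[-2, 0, 0], 0],
    [[0, 0, 0], 0],
  ],
)

```text
time_s: 21.48
tcp_pos: [0.4907, 0.0405, 0.0225]
eef_rot: [-180.0, 0.0, -86.4]
contact_force: [-0.1, 0.2, 0.9]
gripper_width: 0.0203
```

Request:
step_arm(
  commands=[
    [[-1, 0, 0], 0],
    [[-1, 0, 0], 0],
    [[0, 0, 0], 0],
  ],
)

```text
time_s: 21.85
tcp_pos: [0.4902, 0.0415, 0.0225]
eef_rot: [180.0, -0.1, -86.4]
contact_force: [0.5, -5.7, 1.4]
gripper_width: 0.0204
```

Request:
step_arm(
  commands=[
    [[-0.7, 0, 0], 0],
    [[-0.5, 0, 0], 0],
    [[0, 0, 0], 0],
  ],
)

```text
time_s: 22.22
tcp_pos: [0.4898, 0.0416, 0.0225]
eef_rot: [179.9, -0.1, -86.5]
contact_force: [2.6, -12.5, 2.4]
gripper_width: 0.0199
```

Request:
step_arm(
  commands=[
    [[-0.7, 0, 0], 0],
    [[0, 0, 0], 0],
  ],
)

```text
time_s: 22.48
tcp_pos: [0.4897, 0.0417, 0.0225]
eef_rot: [179.9, -0.2, -86.5]
contact_force: [3.8, -16.5, 3.1]
gripper_width: 0.0201
```

Run:
```python
from h import *
cap('scene','s11');cap('side','d11');s=r.get_state();print(s['time_s'],s['tcp_pos'],s['eef_rot'],s['contact_force'],s['moment'])
crop('s11',200,215,280,285,9,'s11b');crop('d11',265,190,330,245,11,'d11b')
```

```text
22.575 [0.48970573 0.04172299 0.0225043 ] [ 1.79875642e+02 -1.57942008e-01 -8.64655765e+01] [  4.32152873 -16.34278749   2.08960461] [-5.88693457 -1.35363267 -0.12489807]
```

View pics/s11b.png

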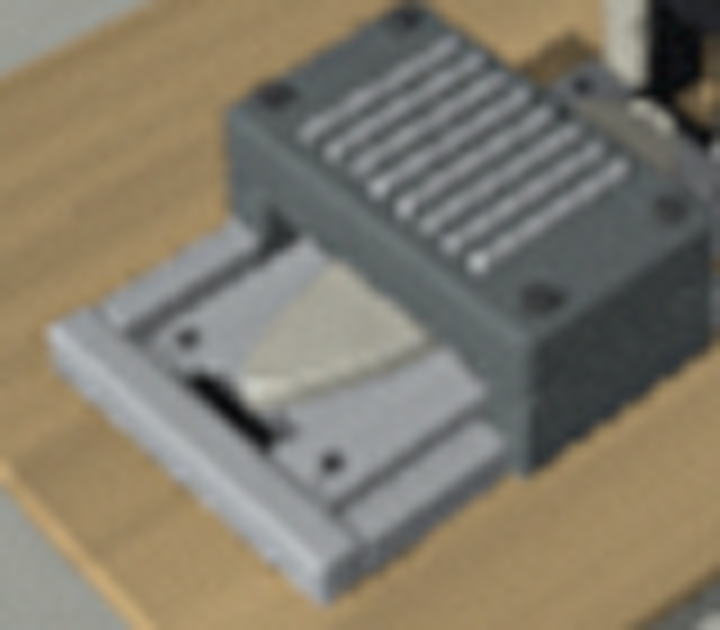

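View pics/d11b.png

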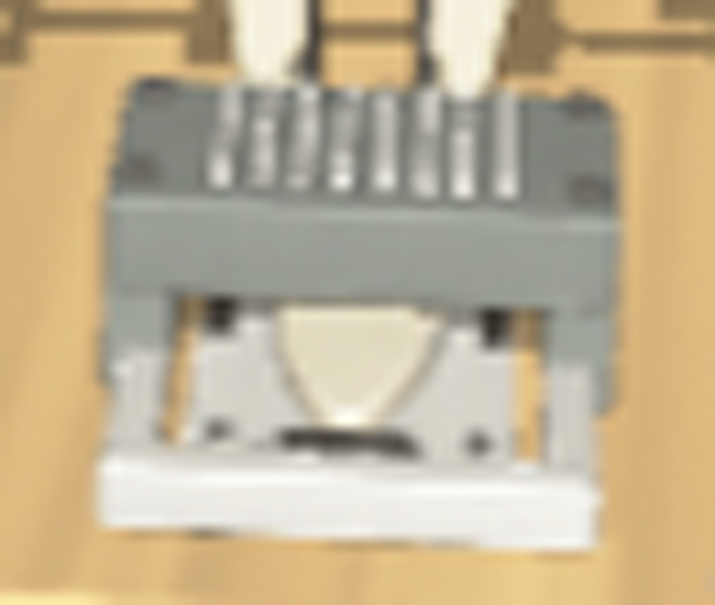

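Request:
step_arm(
  commands=[
    [[1, 0, 0], 0],
    [[2, 0, 0], 0],
    [[6, 0, 0], 0],
    [[12, 0, 0], 0],
    [[20, 0, 0], 0],
    [[20, 0, 0], 0],
    [[15, 0, -30], 0],
    [[0, 0, -50], 0],
    [[0, 0, -50], 0],
    [[0, 0, -50], 0],
    [[0, 0, -20], 0],
    [[0, 0, 0], -10],
    [[0, 0, 0], -10],
    [[0, 0, 0], -10],
    [[0, 0, 0], -10],
    [[0, 0, 0], -10],
    [[0, 0, 0], -10],
    [[0, 0, 0], 0],
    [[0, 0, 0], 0],
  ],
)

```text
time_s: 24.95
tcp_pos: [0.4951, -0.0321, 0.2225]
eef_rot: [-180.0, 0.0, -26.7]
contact_force: [0.2, 0.4, 0.4]
gripper_width: 0.0206
```

Run:
```python
from h import *
cap('scene','s12');cap('side','d12');cap('wrist','w12');s=r.get_state();print(s['time_s'],s['tcp_pos'],s['eef_rot'],s['contact_force'])
crop('s12',195,180,320,290,6,'s12b');crop('d12',240,160,350,250,7,'d12b')
```

```text
25.1 [ 0.49516052 -0.03191754  0.22254788] [-1.79999429e+02  8.95435067e-04 -2.65541077e+01] [-0.02124812 -0.1544323   0.58393195]
```

View pics/s12b.png

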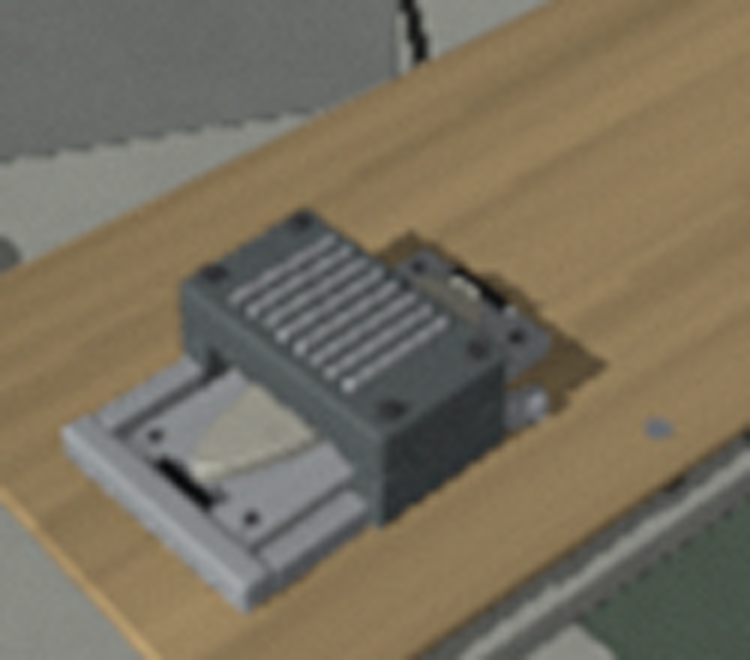

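View pics/d12b.png

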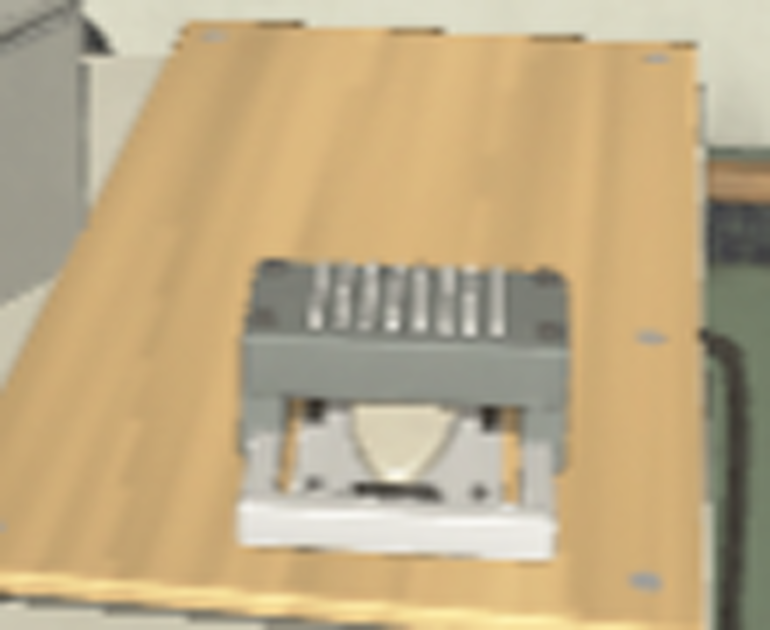

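View pics/w12.png

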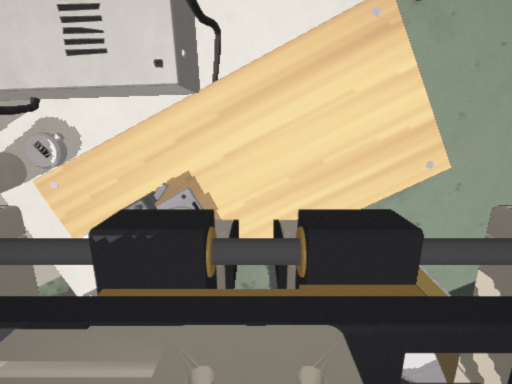

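Request:
step_arm(
  commands=[
    [[0, 0, 0], 10],
    [[0, 0, 0], 10],
    [[0, 0, 0], 10],
    [[0, 0, 0], 10],
    [[0, 0, 0], 10],
    [[0, 0, 0], 10],
    [[0, 0, 0], 10],
    [[0, 0, 0], 10],
    [[0, 0, 0], 10],
    [[0, 0, 0], 10],
    [[0, 0, 0], 10],
    [[0, 0, 0], 10],
    [[0, 0, 0], 10],
    [[0, 0, 0], 10],
    [[0, 0, 0], 10],
    [[-15, 40, 0], 0],
    [[-15, 50, 0], 0],
    [[-10, 60, 0], 0],
    [[0, 30, 0], 0],
    [[0, 0, 0], 0],
  ],
)

```text
time_s: 27.6
tcp_pos: [0.5238, 0.1523, 0.2222]
eef_rot: [-180.0, -0.0, -176.4]
contact_force: [0.6, -0.7, -0.3]
gripper_width: 0.0202
```

Run:
```python
from h import *
cap('wrist','w13');s=r.get_state();print(s['time_s'],s['tcp_pos'],s['eef_rot'],s['contact_force'])
crop('w13',0,0,512,384,1.5,'w13b')
```

```text
27.65 [0.5237462  0.15116674 0.22224287] [-1.79981501e+02 -3.09868815e-02 -1.76384654e+02] [ 0.74109131  0.22850867 -0.7037845 ]
```

View pics/w13b.png

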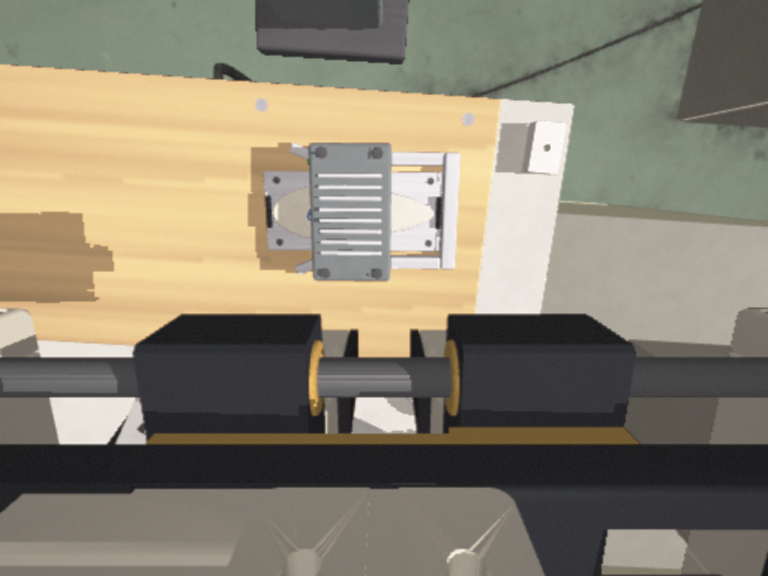

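Run:
```python
from h import *
crop('w13',165,90,315,190,5.2,'w13c')
```

```text
(no output)
```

View pics/w13c.png

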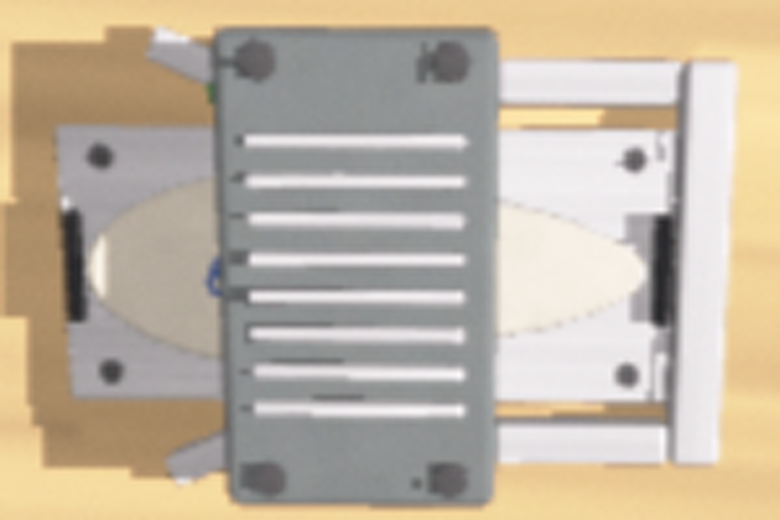

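```bash
python3 -c "
from h import *
print(close_job())"
```

```text
the job is handed in; nothing more can be done
None
```

The carrier plate now rests squarely against the end stop, with the part still in its nest, and the job is handed in at about 28 s.

- **Lining up:** I pushed the plate sideways with both open fingertips on its long edge, about 43 mm and turning it 5.5°. That left it about 2.6 mm off the bridge's line and parallel to it within measurement.
- **Pushing in:** I then pushed its rear end with the fingers 20 mm apart, trimming out that last offset on the way. It went through the mouth and under the lamp head to the stop. Wrist force rose only at the stop, to about 16 N, and the fingertips stopped moving there.
- **Withdrawing:** I backed straight off and raised the arm clear.

**Last checks:** The scene, side and overhead wrist pictures show:
- The plate lies flat, parallel to the rails and against the stop, with an even gap at each side.
- The part lies in its nest.
- The spacer block and tally counter look undisturbed in the last wrist pictures. I did not re-measure any of the bystanders.

**Disagreements:**
- The fingertips stopped at y = 41.7 mm, where I had predicted 43.5 mm, within the 2 mm calibration.
- The scene camera read x about 3 mm lower than the wrist camera, so I steered by the wrist camera.

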